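Plug in the stirrer's column and hold the electrode arm level over it

TASK

Put this stirrer's electrode stand together: plug the loose square column fully home into the square socket behind the stirring plate, upright with its flange flush on the block, and let go of it. Then pick up the electrode arm by its balance point and hold it level over the stand, the boss's square hole straight above the column with about 2 cm of air between them and the middle sleeve of its holder over the centre of the stirring plate. Finish while holding it there, quite still, because I must slip the stop collar on the column before the arm comes down, and leave the other things on the bench alone.

Things in the scene. Friction and masses are not known exactly. Their poses are not given: they have to be found in the camera images.
- stirrer: Magnetic stirrer, fixed: grey housing 190 x 108 mm with a round white stirring plate, and behind it an aluminium block 65 x 70 mm with one square socket; both tops 44 mm above the bench. Origin on the bench under the middle of the whole (255 mm long). x points from plate to socket (ahead when not turned), z up; socket axis at x = +97.5 mm, plate axis at x = -62.5 mm, both y = 0.
- socket_mouth (a point): Centre of the socket's mouth, on the block's top, 44 mm above the bench; axes as stirrer. The socket is 29.6 mm square, sides along the stirrer's x and y, 26 mm deep, with no guiding chamfer.
- plate_center (a point): Centre of the stirring plate's upper face (radius 50 mm), 47 mm above the bench, 160 mm from the socket's axis.
- column: Loose steel column, 0.24 to 0.38 kg, 125 mm tall, standing upright on the bench on its spigot. From below: square spigot 28 mm wide, 24 mm long, foot stepped in by 1.5 mm a side over the lowest 3 mm; square flange 44 mm wide, 6 mm thick; slender square column 14 mm wide, 95 mm long (grip it here). Sides along its x and y; fits the socket in any quarter turn. Origin: centre of its underside.
- column_shoulder (a point): On the column's axis at the flange's underside, 24 mm above the column's origin; lies on socket_mouth when fully home.
- column_top (a point): Centre of the column's upper end, 125 mm above its origin; 145 mm above the bench once plugged in.
- electrode_arm: Loose arm, 0.33 to 0.53 kg, 194 mm long, lying level on the bench: heavy cast boss 44 x 44 x 40 mm with an upright 16 mm square through hole and a black knob on its +y side; aluminium beam 14 mm wide, 18 mm high; black holder of three upright sleeves in a row across (74 mm wide, 36 mm high). Origin: under the balance point, at the underside. x from holder to boss; z up.
- balance_point (a point): The arm's balance point, in the middle of the beam's section, 27 mm above the arm's underside, 45.5 mm from the boss hole's axis and 23.5 mm from the boss's near face, well off the middle of the arm. Grip the beam here, across its 14 mm width (within 18 mm along the beam will do); the beam's underside is 18 mm above the bench.
- boss_hole (a point): Centre of the square hole's lower mouth, on the boss's underside; at x = +45.5 mm, y = 0, z = 0 of the arm.
- middle_sleeve (a point): On the axis of the holder's middle sleeve, at the level of the arm's underside; at x = -114.5 mm, y = 0, z = 0 of the arm, 160 mm from the boss hole.
- stop_collar: Bystander: plain steel ring, 30 mm across, 11 mm high, lying near the front edge of the bench. Leave it.
- marker_b: Bystander: felt marker, 135 mm, lying near the front edge of the bench. Leave it.
- rubber_bulb: Bystander: brown rubber pipette bulb, 66 mm long, lying at the right, behind the middle of the bench. Leave it.
Not all that is in view belongs to the job. Of the things shaped like the column, the steel one is meant.

How it is judged:
On the way, in this order (a step that is already met when the one before it is completed fails the run):
1. the column is fully home in the socket, upright, and let go (horizontal distance between column_shoulder and socket_mouth below 0.004 m and z of column_shoulder in the frame of socket_mouth between -0.004 and 0.003 m and angle between column's own z axis and vertical below 0.05 rad and contact force between the fingers and column below 0.2 N), for 0.2 s.
2. the arm is carried clear of the bench, gripped within 18 mm of its balance point and level within 4 degrees (contact force between the fingers and electrode_arm above 1 N and x of the grasp point in the frame of electrode_arm between -0.018 and 0.018 m and angle between electrode_arm's own z axis and vertical below 0.07 rad and height (world z) of electrode_arm above 0.06 m and contact force between electrode_arm and column below 0.2 N and contact force between electrode_arm and stirrer below 0.2 N), for 0.2 s.
At the end, for the whole second after the job is handed in: Column home: within 4 mm of the socket axis, flange within 3 mm of the block, upright. Arm gripped within 18 mm of its balance point, level within 4 degrees, still, clear of the stand; hole 12 to 35 mm above the column, within 8 mm of its axis; middle sleeve within 15 mm of the plate centre (all of step 1 and contact force between the fingers and electrode_arm above 1 N and x of the grasp point in the frame of electrode_arm between -0.018 and 0.018 m and angle between electrode_arm's own z axis and vertical below 0.07 rad and contact force between electrode_arm and column below 0.2 N and contact force between electrode_arm and stirrer below 0.2 N and horizontal distance between boss_hole and column_top below 0.008 m and z of boss_hole in the frame of column_top between 0.012 and 0.035 m and horizontal distance between middle_sleeve and plate_center below 0.015 m and linear speed of electrode_arm below 0.02 m/s and angular speed of electrode_arm below 0.15 rad/s); the arm keeps its last pose, push and grip.
It fails at once if a bystander (collar, marker, rubber bulb) is shoved by more than 25 mm (distance of any of stop_collar, marker_b, rubber_bulb from where it was at the start of the episode above 0.025 m).
It also fails if it takes over 51 s, if anything falls off the work surface, if the arm or the gripper's body presses on something with over 40 N, if the wrist force passes 120 N, or if a joint passes its speed limit or range.

ROBOT

A 6-joint arm with a two-finger parallel gripper is mounted at the origin on a cart in front of the work surface, level with it; the furniture and walls round the work are solid. World frame = base frame: x ahead of the robot, y to its left, z up, the work surface at z = 0. Lengths are in m, angles in rad, forces in N, time in s.
With the tool pointing down it reaches from about 0.25 to 0.775 m from the base axis. Payload 4 kg.
Tool frame: the origin (TCP) lies at the centre of the arm's flange, where the gripper is bolted on; the fingertips stand 199 mm ahead of it and the grasp point (between the pads) lies 180 mm ahead of it; z points along the fingers, y is the line along which they close (so a half turn about z gives the same grasp; the last joint's range is limited). The gripper opens to 94 mm and grips with 3 to 60 N. Pads are 16 mm wide; open, the fingers measure 119 mm over their backs; the gripper's body (75 mm by 177 mm) begins 78 mm behind the grasp point.
Start: joints at [1.039, 0.087, 1.371, -0, 1.684, -0.103], TCP at [0.229, 0.5, 0.405] pointing down, gripper open.
Joint ranges: [-3.1, 3.1], [-0.76, 2.03], [0.27, 2.55], [-1.08, 4.22], [0.17, 2.65], [-2.57, 2.57]. Speed limits (rad/s): [2.79, 2.79, 3.14, 3.14, 3.14, 3.14].

INTERFACE

Orientations are given as [roll, pitch, yaw] about the fixed x, y, z axes, in that order (R = Rz(yaw) Ry(pitch) Rx(roll)).
In Python, from bench import robot, eyes, models gives the robot as it stands.
- The arm moves only by the tool step_arm, never from a script. Its argument "commands" is a list that holds one entry, the list of rows, each a list of 7 numbers: the shift along the tool's x, y, z in mm, then the turn, a rotation vector about the tool's x, y, z in rad, then the finger opening in mm, from 0 to 94. In form: [[[tx, ty, tz, wx, wy, wz, gripper], ...]]. A call has 1 to 20 rows; each row shifts and turns the commanded pose from where the row before left it, along the tool's axes as they then stand; what a row does not reach is not made up. A row lasts 1/8 s, in which the tool goes at most 62.5 mm and 10.7 degrees, less where a joint would pass 70% of its speed; a pose out of reach is approached as far as the arm can. A call is refused whole if a number of a shift passes 62.5 or a number of a turn 0.188, either way. A call with a gripper value outside its range is refused whole. The fingers move at their own pace and stop on an object; the grip force is fixed at half the most. Time passes only in rows, so rows that do not move let the fingers close. It gives the time, the measured TCP pose, the force, the opening and the grip force at its end, in the units of the state.
- robot.get_obs(): the state, without advancing time (a new reading comes with each control period).
- eyes.snapshot(name): name is "scene" or "top" or "wrist"; returns a dict with "color" (384x512x3 uint8, red, green, blue), "camera_matrix" (3x3 intrinsics, pixels), "D" ([k1, k2, p1, p2, k3] as OpenCV has them; the pictures are not rectified), "eye" and "rotation" of the camera in the world; the wrist camera has in their place "tool_from_camera" (4x4, takes a point from camera to tool coordinates, whose origin is the TCP and whose axes are the flange's). Camera axes: x right, y up, looking along -z (the intrinsics and any distortion apply to the point x, -y, -z); pixel columns grow to the right and rows downward; lengths in m; the calibration is good to about 2 mm. A picture is of the moment at which its call begins: read the wrist's pose just before it. There is no depth.
- robot.close_job(): hands the job in; it is judged then, once.
Trained networks look in a picture, given as the dict that the camera call returned (one of the last four; its "shot" number tells which), for a name from the list of things; names that differ only in an ending like _2 or _b are one class to them, and where a whole thing is asked for, a point or a joint stands for the part that bears it (a point fixed in the world has none). Each returns a list of dicts, best first, with "confidence" (0 to 1); they miss things now and then, are a little off and sometimes report something else, mostly with a low value. They report only what shows in the picture. A call takes as long as a camera call. They do not tell look-alikes from the thing itself.
- models.masks_of(picture, query): "mask" (384x512 bool, what is visible of it) and "xy" ([column, row] in pixels, amid what is visible of it).
- models.tip_of(picture, query): "xy" ([column, row] in pixels: a listed point, or the origin of a listed thing).
The state is a dict: "time": time; "joint_positions": joint angles; "qvel": joint speeds; "joint_torque": joint torques, N m; "tool_pos": TCP position; "ee_rot": TCP orientation; "wrist_force": force on the tool from outside, world axes, zero at the start; "wrist_torque": the same for the moment, N m; "width": finger opening in m; "finger_force": force on a finger pad.
Only numpy, scipy, OpenCV 4.12 (cv2) and the standard library are available. Lean on these libraries where they do the work, as an engineer would, in place of code of your own. Each camera call takes 0.05 s, during which the arm holds its last target. There are 200 camera calls.

## Working session

There is one attempt and no reset: what is moved stays moved. The work goes in short steps, Python scripts to look and compute and a tool call to move; the robot and the scene stay as the last step left them, time stands still between calls to the robot, and variables do not carry over. Pictures are saved under pics/ and viewed, at most 13 in all, crops included, and the job is handed in when it is done.

Besides the shell and the picture viewer there is one more tool, called in YAML: its name, and indented under it one key for each argument. step_arm: Moves the arm, as the interface text tells. Its arguments: {"type":"object","properties":{"commands":{"type":"array"}},"required":["commands"]}

```bash
ls; mkdir -p pics
python3 - <<'E'
from bench import robot, eyes, models
import cv2, numpy as np
o=robot.get_obs(); print(o['time'],o['tool_pos'],o['ee_rot'])
ims=[]
for n in ["top","scene"]:
    s=eyes.snapshot(n); ims.append(s)
    print(n,s['shot'],s['eye'],np.round(s['camera_matrix'],1).tolist(),np.round(s['D'],3).tolist())
    for q in ["stirrer","socket_mouth","plate_center","column","column_top","electrode_arm","balance_point","boss_hole","middle_sleeve","rubber_bulb","stop_collar","marker_b"]:
        print(q,[(np.round(d['xy'],1).tolist(),round(d['confidence'],2)) for d in models.tip_of(s,q)[:4]])
    cv2.imwrite(f"pics/{n}1.png",cv2.resize(s['color'][:,:,::-1],(800,600),interpolation=cv2.INTER_CUBIC))
print(robot.get_obs()['time'])
E
```

```text
pics
0.0 [0.22861366 0.50010938 0.40351304] [-3.13941155e+00 -2.28526221e-04  2.71282575e+00]
top 1 [0.44776202 0.22924397 0.94088228] [[352.1, 0.0, 256.1], [0.0, 352.1, 187.3], [0.0, 0.0, 1.0]] [-0.042, 0.0, 0.0, 0.0, 0.0]
stirrer [([262.8, 173.8], 0.79)]
socket_mouth [([260.7, 138.7], 0.93)]
plate_center [([269.2, 197.9], 0.8)]
column [([333.6, 168.8], 0.87), ([334.2, 211.8], 0.82), ([302.6, 247.6], 0.51)]
column_top [([344.6, 165.9], 0.87), ([308.8, 250.4], 0.67), ([344.7, 211.6], 0.66), ([252.5, 241.6], 0.21)]
electrode_arm [([161.5, 179.5], 0.79), ([330.7, 172.0], 0.61), ([164.2, 220.6], 0.6)]
balance_point [([156.0, 174.1], 0.64), ([326.6, 168.7], 0.61)]
boss_hole [([157.9, 161.7], 0.84), ([329.2, 168.8], 0.18)]
middle_sleeve [([167.2, 221.6], 0.63)]
rubber_bulb [([327.5, 168.0], 0.67), ([315.1, 120.8], 0.59)]
stop_collar [([208.2, 240.3], 0.61)]
marker_b [([252.4, 240.5], 0.79)]
scene 2 [-0.23773941  0.59703866  0.54395416] [[470.8, 0.0, 251.8], [0.0, 470.8, 193.9], [0.0, 0.0, 1.0]] [-0.016, 0.0, 0.0, 0.0, 0.0]
stirrer [([256.6, 225.2], 0.9)]
socket_mouth [([234.8, 188.4], 0.88)]
plate_center [([275.7, 219.6], 0.94), ([128.2, 245.4], 0.69)]
column [([346.9, 226.1], 0.9), ([350.0, 260.3], 0.8), ([322.3, 202.0], 0.73)]
column_top [([356.1, 203.4], 0.81), ([327.4, 155.3], 0.73), ([361.1, 174.4], 0.64)]
electrode_arm [([139.9, 265.9], 0.9)]
balance_point []
boss_hole [([129.1, 248.7], 0.95)]
middle_sleeve [([160.0, 291.7], 0.79)]
rubber_bulb [([279.7, 187.0], 0.51)]
stop_collar [([233.0, 295.8], 0.64)]
marker_b [([283.8, 272.4], 0.72)]
1.3
```

View both.

View pics/top1.png

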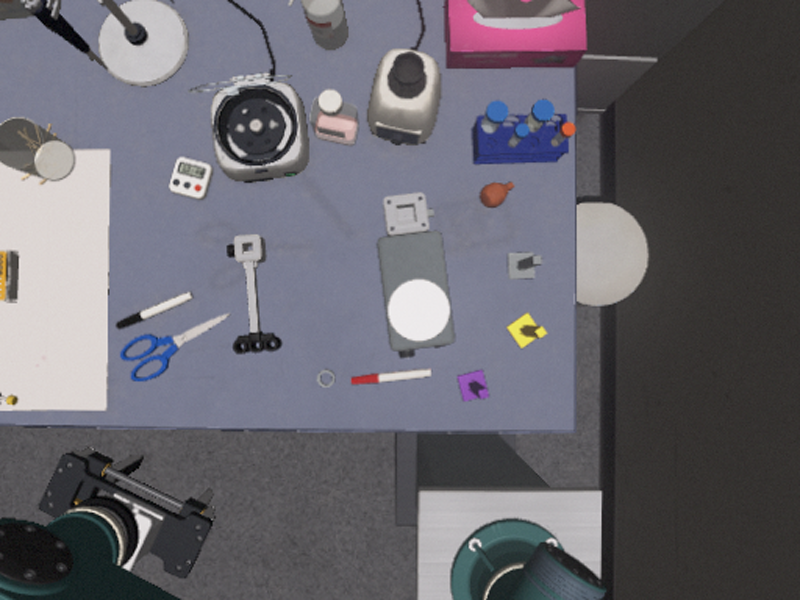

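View pics/scene1.png

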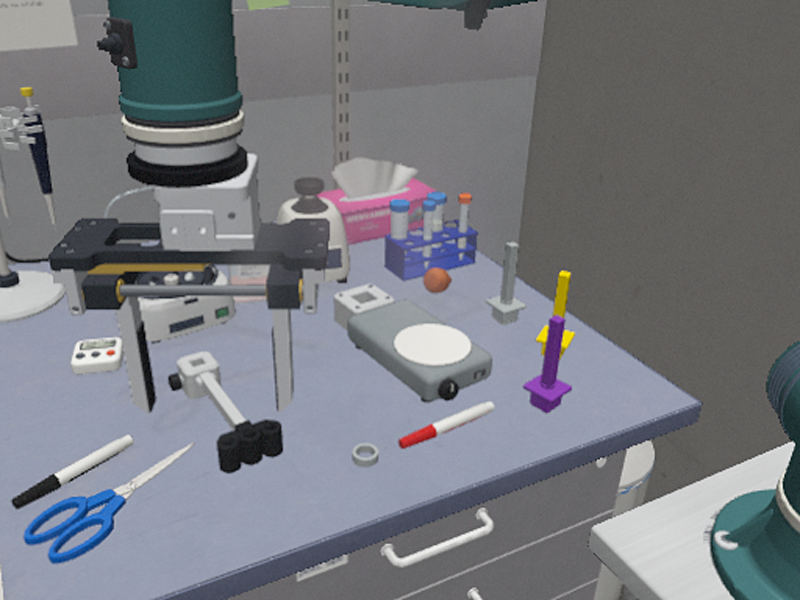

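```bash
cat > h.py <<'E'
from bench import robot, eyes, models
import cv2, numpy as np
from scipy.spatial.transform import Rotation as R
F=np.diag([1.,-1,-1])
def cam(s,o=None):
    """world pose of camera (OpenCV axes)"""
    if 'eye' in s: return np.array(s['rotation'])@F, np.array(s['eye'])
    Rt=R.from_euler('xyz',o['ee_rot']).as_matrix(); T=np.array(s['tool_from_camera'])
    return Rt@T[:3,:3]@F, Rt@T[:3,3]+o['tool_pos']
def at_z(s,xy,z,o=None):
    C,e=cam(s,o)
    p=cv2.undistortPoints(np.array(xy,float).reshape(-1,1,2),s['camera_matrix'],np.array(s['D'])).reshape(-1,2)
    d=np.c_[p,np.ones(len(p))]@C.T
    return e+d*((z-e[2])/d[:,2])[:,None]
def proj(s,P,o=None):
    C,e=cam(s,o)
    return cv2.projectPoints((np.atleast_2d(P)-e)@C,np.zeros(3),np.zeros(3),s['camera_matrix'],np.array(s['D']))[0].reshape(-1,2)
def shot(n):
    o=robot.get_obs(); s=eyes.snapshot(n); return s,o
E
python3 - <<'E'
from h import *
Z=dict(socket=(.044,[260.7,138.7],[234.8,188.4]),plate=(.047,[269.2,197.9],[275.7,219.6]),col=(0,[333.6,168.8],[322.3,202.0]),coltop=(.125,[344.6,165.9],[327.4,155.3]),boss=(0,[157.9,161.7],[129.1,248.7]),sleeve=(0,[167.2,221.6],[160,291.7]),bulb=(.015,[315.1,120.8],[279.7,187]),collar=(.005,[208.2,240.3],[233,295.8]),marker=(.008,[252.4,240.5],[283.8,272.4]))
t,_=shot('top');s,_=shot('scene')
for k,(z,a,b) in Z.items(): print(k,at_z(t,a,z)[0,:2].round(4),at_z(s,b,z)[0,:2].round(4))
w,o=shot('wrist')
print(np.round(w['tool_from_camera'],4).tolist(),np.round(w['camera_matrix'],1).tolist(),w['D'])
c=s['color'][140:270,290:390,::-1]
d=t['color'][145:265,290:365,::-1]
a=np.zeros((520,800,3),np.uint8); a[:,:400]=cv2.resize(c,(400,520),interpolation=cv2.INTER_CUBIC)
a[:,400:725]=cv2.resize(d,(325,520),interpolation=cv2.INTER_CUBIC)
cv2.imwrite('pics/crop1.png',a)
E
```

```text
Traceback (most recent call last):
  File "h.py", line 14, in at_z
    return e+d*((z-e[2])/d[:,2])[:,None]
                         ~^^^^^
IndexError: too many indices for array: array is 1-dimensional, but 2 were indexed
```

```bash
sed -i "s/np.array(s\['rotation'\])@F/R.from_euler('xyz',s['rotation']).as_matrix()@F/" h.py
python3 - <<'E'
from h import *
Z=dict(socket=(.044,[260.7,138.7],[234.8,188.4]),plate=(.047,[269.2,197.9],[275.7,219.6]),col=(0,[333.6,168.8],[322.3,202.0]),coltop=(.125,[344.6,165.9],[327.4,155.3]),boss=(0,[157.9,161.7],[129.1,248.7]),sleeve=(0,[167.2,221.6],[160,291.7]),bulb=(.015,[315.1,120.8],[279.7,187]),collar=(.005,[208.2,240.3],[233,295.8]),marker=(.008,[252.4,240.5],[283.8,272.4]))
t,_=shot('top');s,_=shot('scene')
print(t['rotation'])
for k,(z,a,b) in Z.items(): print(k,at_z(t,a,z)[0,:2].round(4),at_z(s,b,z)[0,:2].round(4))
w,o=shot('wrist')
print(np.round(w['tool_from_camera'],4).tolist(),np.round(w['camera_matrix'],1).tolist(),w['D'])
c=s['color'][140:270,290:390,::-1]
d=t['color'][145:265,290:365,::-1]
a=np.zeros((520,800,3),np.uint8); a[:,:400]=cv2.resize(c,(400,520),interpolation=cv2.INTER_CUBIC)
a[:,400:725]=cv2.resize(d,(325,520),interpolation=cv2.INTER_CUBIC)
cv2.imwrite('pics/crop1.png',a)
E
```

```text
[ 0.04009061 -0.03577703 -1.55552015]
socket [0.6094 0.1879] [0.6182 0.1845]
plate [0.4578 0.1642] [0.4561 0.1705]
col [ 0.5398 -0.013 ] [ 0.5436 -0.01  ]
coltop [ 0.5349 -0.007 ] [ 0.5355 -0.0039]
boss [0.55   0.4593] [0.5504 0.4488]
sleeve [0.3912 0.4306] [0.3994 0.4337]
bulb [0.6663 0.0415] [0.6284 0.0583]
collar [0.3439 0.3207] [0.3289 0.3262]
marker [0.3451 0.2042] [0.3434 0.2162]
[[0.0003, 0.9617, 0.274, 0.0803], [1.0, -0.0001, -0.0009, -0.0008], [-0.0009, 0.274, -0.9617, 0.0192], [0.0, 0.0, 0.0, 1.0]] [[276.1, 0.0, 251.5], [0.0, 276.1, 195.3], [0.0, 0.0, 1.0]] [-0.0626088  0.         0.         0.         0.       ]
```

View pics/crop1.png

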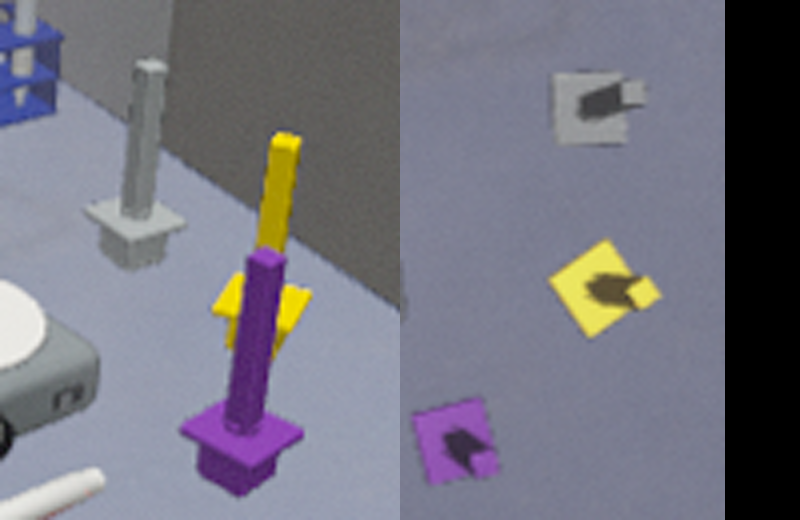

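The grey column (top picture px 334,169; scene px 322,202) is the steel one. The yellow (334,212) and purple (303,248) ones are painted look-alikes. I'll go above the grey column with the wrist camera.

```bash
cat >> h.py <<'E'
def plan(pos,yaw,grip,n=None,o=None,p0=None,rpy0=None):
    """rounded rows from measured (or given) pose to pos, tool straight down with given yaw"""
    o=o or robot.get_obs(); p=np.array(o['tool_pos'] if p0 is None else p0); r=R.from_euler('xyz',o['ee_rot'] if rpy0 is None else rpy0)
    g=R.from_euler('xyz',[np.pi,0,yaw]); pos=np.array(pos); pi=p.copy()
    w=(r.inv()*g).as_rotvec()
    n=n or max(1,int(np.ceil(max(np.linalg.norm(pos-p)/.055,np.linalg.norm(w)/.17))))
    rows=[]
    for i in range(n):
        t=r.inv().apply(pi+(pos-pi)*(i+1)/n-p); t=np.round(t*1e3,1)/1e3
        wi=np.round((r.inv()*g).as_rotvec()/(n-i),3)
        rows.append([float(round(v*1e3,1)) for v in t]+[float(v) for v in wi]+[grip])
        p=p+r.apply(t); r=r*R.from_rotvec(wi)
    print(n,str(rows).replace(' ','')); print('end',p.round(4),r.as_euler('xyz').round(4))
E
python3 -c "
from h import *
o=robot.get_obs();print(o['time'])
plan([.535,-.006,.405],3.14159,94)"
```

```text
1.55
11 [[-44.5,-30.3,-0.0,0.0,0.0,-0.039,94],[-43.2,-32.0,-0.1,0.0,0.0,-0.039,94],[-42.0,-33.6,0.0,0.0,0.0,-0.039,94],[-40.6,-35.3,-0.0,0.0,0.0,-0.039,94],[-39.2,-36.8,-0.0,0.0,0.0,-0.039,94],[-37.8,-38.3,-0.1,0.0,0.0,-0.039,94],[-36.2,-39.7,0.0,0.0,0.0,-0.039,94],[-34.7,-41.2,-0.0,0.0,0.0,-0.039,94],[-33.0,-42.4,-0.1,0.0,0.0,-0.039,94],[-31.3,-43.7,0.0,0.0,0.0,-0.039,94],[-29.6,-44.9,-0.0,0.0,0.0,-0.039,94]]
end [ 0.535 -0.006  0.405] [ 3.1415e+00  1.0000e-04 -3.1414e+00]
```

step_arm:
  commands:
    - [[-44.5,-30.3,0,0,0,-0.039,94],[-43.2,-32,0,0,0,-0.039,94],[-42,-33.6,0,0,0,-0.039,94],[-40.6,-35.3,0,0,0,-0.039,94],[-39.2,-36.8,0,0,0,-0.039,94],[-37.8,-38.3,0,0,0,-0.039,94],[-36.2,-39.7,0,0,0,-0.039,94],[-34.7,-41.2,0,0,0,-0.039,94],[-33,-42.4,0,0,0,-0.039,94],[-31.3,-43.7,0,0,0,-0.039,94],[-29.6,-44.9,0,0,0,-0.039,94],[0,0,0,0,0,0,94],[0,0,0,0,0,0,94]]

```text
time: 3.18
tool_pos: [0.5348, -0.0058, 0.4045]
ee_rot: [3.141, -0.001, 3.141]
wrist_force: [0.3, 0.1, -0.0]
width: 0.0943
finger_force: 0.0
```

Run:
```python
from h import *
w,o=shot('wrist'); print(o['time'],o['tool_pos'],o['ee_rot'])
np.savez('w1.npz',c=w['color'])
cv2.imwrite('pics/w1.png',cv2.resize(w['color'][:,:,::-1],(800,600),interpolation=cv2.INTER_CUBIC))
for q,z in [('column',0),('column_top',.125),('column_shoulder',.024)]:
    print(q,[(np.round(d['xy'],1).tolist(),round(d['confidence'],2),at_z(w,d['xy'],z,o)[0,:2].round(4).tolist()) for d in models.tip_of(w,q)[:3]])
```

```text
3.175 [ 0.53484413 -0.00575916  0.40451556] [ 3.14073487e+00 -6.68781308e-04  3.14125921e+00]
column [([246.9, 94.7], 0.86, [0.4254, -0.0117]), ([252.1, 178.1], 0.7, [0.5384, -0.0047]), ([315.6, 20.2], 0.57, [0.3342, 0.0753])]
column_top [([251.9, 203.9], 0.77, [0.5372, -0.0054]), ([244.5, 86.6], 0.64, [0.4278, -0.012])]
column_shoulder [([247.0, 95.3], 0.93, [0.4279, -0.0112]), ([253.1, 179.4], 0.92, [0.535, -0.0035]), ([323.1, 12.2], 0.88, [0.3327, 0.0788])]
```

View pics/w1.png

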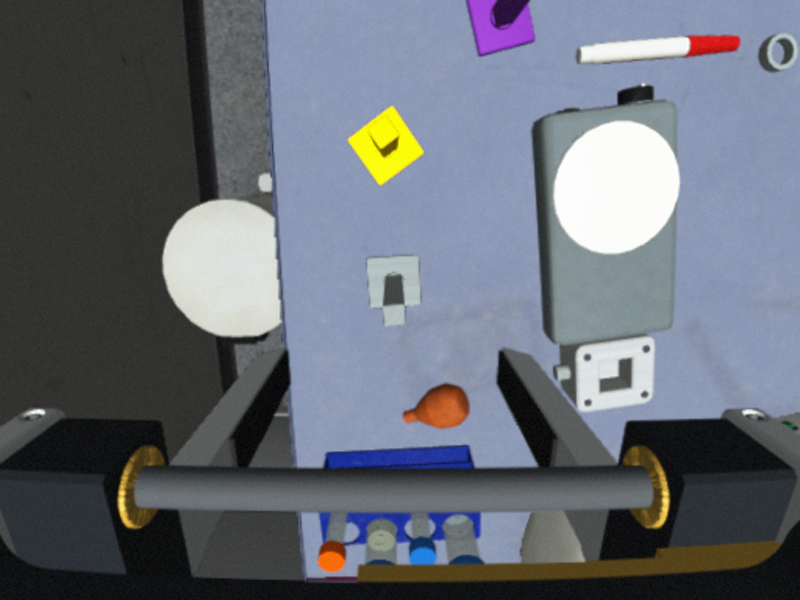

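```bash
cat >> h.py <<'E'
from scipy.optimize import minimize
from scipy.ndimage import map_coordinates
def fit(s,o,x0,lx,ly,z,free_yaw=True,sig=1.5,circle=False,sign=None):
    """fit rectangle lx x ly (or circle of diameter lx) at height z, x0=(x,y,yaw), by mean outward edge gradient"""
    best=None
    a=(np.arange(40)+.5)/40-.5; e=.0004
    if circle:
        t=np.linspace(0,2*np.pi,120); N=np.c_[np.cos(t),np.sin(t)]; Q=N*lx/2; S=1
    else:
        a=a*.9; u=np.ones(40)/2
        Q=np.r_[np.c_[u*lx,a*ly],np.c_[-u*lx,a*ly],np.c_[a*lx,u*ly],np.c_[a*lx,-u*ly]]
        N=np.repeat([[1,0],[-1,0],[0,1],[0,-1]],40,0)
        S=4
    def cost(p,im,det=False):
        c,sn=np.cos(p[2]),np.sin(p[2]); M=np.array([[c,-sn],[sn,c]])
        f=lambda d:map_coordinates(im,proj(s,np.c_[(Q+d*N)@M.T+p[:2],np.full(len(Q),z)],o).T[::-1],order=1,mode='nearest')
        g=f(.0008)-f(-.0008); g=[np.mean(k) for k in np.split(g,S)]
        return g if det else -sum(abs(v) if sign is None else sign*v for v in g)
    x=np.array(x0,float)
    for sg in (3,sig):
        im=cv2.GaussianBlur(s['color'].astype(float).mean(2),(0,0),sg)
        d=[.003,.003,.06 if free_yaw else 0] if sg==3 else [.001,.001,.02 if free_yaw else 0]
        r=minimize(cost,x,args=(im,),method='Nelder-Mead',options=dict(initial_simplex=np.array([x]+[x+np.eye(3)[i]*d[i]*k for i,k in ((0,1),(1,1),(2,1))]),xatol=1e-5,fatol=1e-4)); x=r.x
    return x.round(5), np.round(cost(x,im,True),1)
E
cat > m1.py <<'E'
from h import *
w,o=shot('wrist'); print(o['time'])
for n,x0,lx,ly,z in [('flange',(.537,-.005,0),.044,.044,.03),('top',(.537,-.005,0),.014,.014,.125),('mouth',(.613,.186,.1),.0296,.0296,.044),('block',(.611,.186,.1),.065,.070,.044)]:
    print(n,*fit(w,o,x0,lx,ly,z))
print('plate',*fit(w,o,(.457,.166,0),.1,.1,.047,False,circle=True))
E
python3 m1.py
```

```text
3.375
flange [ 0.5352  -0.00569  0.058  ] [  4.  -10.6  -8.3  -8.1]
top [ 0.53488 -0.00575  0.09782] [ -9.3 -37.5  -9.8  -7.7]
mouth [0.61513 0.19013 0.15259] [30.9 15.1 35.6 15.5]
block [0.61535 0.18955 0.13929] [-14.  -26.5 -14.8 -35.3]
plate [0.45705 0.16724 0.     ] [-33.2]
```

```bash
python3 -c "
from h import *
plan([.5352,-.0057,.265],3.14159+.055,40,n=4)"
```

```text
4 [[-0.1,-0.2,35.0,0.0,0.0,-0.013,40],[-0.2,-0.3,35.0,0.0,0.0,-0.013,40],[-0.1,-0.2,35.0,0.0,0.0,-0.013,40],[-0.2,-0.3,35.0,0.0,0.001,-0.014,40]]
end [ 0.5352 -0.0057  0.265 ] [ 3.1414e+00 -3.0000e-04 -3.0866e+00]
```

step_arm:
  commands:
    - [[-0.1,-0.2,35,0,0,-0.013,40],[-0.2,-0.3,35,0,0,-0.013,40],[-0.1,-0.2,35,0,0,-0.013,40],[-0.2,-0.3,35,0,0,-0.014,40],[0,0,0,0,0,0,40],[0,0,0,0,0,0,0],[0,0,0,0,0,0,0],[0,0,0,0,0,0,0],[0,0,0,0,0,0,0],[0,0,0,0,0,0,0]]

```text
time: 4.68
tool_pos: [0.536, -0.0069, 0.266]
ee_rot: [-3.142, 0.002, -3.088]
wrist_force: [-0.9, 0.9, 5.1]
width: 0.0141
finger_force: 30.0
```

```bash
python3 -c "
from h import *
plan([.536,-.0069,.365],3.14159+.0536,0,n=2)
plan([.5655,.183,.365],3.14159+.1435,0,n=5,p0=[.536,-.0069,.365],rpy0=[3.14159,0,3.14159+.0536])"
```

```text
2 [[-0.1,-0.0,-49.5,-0.0,0.001,-0.0,0],[-0.1,-0.0,-49.5,-0.0,0.001,-0.0,0]]
end [ 0.536  -0.0069  0.365 ] [-3.1415e+00  4.0000e-04 -3.0884e+00]
5 [[-7.9,37.6,0.0,0.0,0.0,-0.018,0],[-8.6,37.5,0.0,0.0,0.0,-0.018,0],[-9.3,37.3,0.0,0.0,0.0,-0.018,0],[-9.9,37.1,0.0,0.0,0.0,-0.018,0],[-10.7,36.9,0.0,0.0,0.0,-0.018,0]]
end [0.5655 0.183  0.365 ] [ 3.1416  0.     -2.998 ]
```

step_arm:
  commands:
    - [[0,0,-49.5,0,0.001,0,0],[0,0,-49.5,0,0.001,0,0],[0,0,0,0,0,0,0],[-7.9,37.6,0,0,0,-0.018,0],[-8.6,37.5,0,0,0,-0.018,0],[-9.3,37.3,0,0,0,-0.018,0],[-9.9,37.1,0,0,0,-0.018,0],[-10.7,36.9,0,0,0,-0.018,0],[0,0,0,0,0,0,0],[0,0,0,0,0,0,0],[0,0,0,0,0,0,0]]

```text
time: 6.05
tool_pos: [0.5652, 0.1819, 0.3625]
ee_rot: [-3.141, -0.004, -3.0]
wrist_force: [1.0, 0.3, -1.9]
width: 0.0141
finger_force: 30.0
```

Run:
```python
from h import *
w,o=shot('wrist'); print(o['time'],o['tool_pos'],o['ee_rot'],o['wrist_force'],o['width'],o['finger_force'])
p=o['tool_pos']; y=o['ee_rot'][2]+np.pi
img=cv2.resize(w['color'][:,:,::-1],None,fx=1.5,fy=1.5,interpolation=cv2.INTER_CUBIC)
zf=.03+p[2]-.266
def dr(r,lx,ly,z,c):
    M=np.array([[np.cos(r[2]),-np.sin(r[2])],[np.sin(r[2]),np.cos(r[2])]])
    q=proj(w,np.c_[np.array([[1,1],[1,-1],[-1,-1],[-1,1]])*[lx/2,ly/2]@M.T+r[:2],[z]*4],o)
    cv2.polylines(img,[np.int32((q+.5)*1.5*8)],True,c,1,shift=3)
for n,x0,lx,ly,z,c in [('flange',(*p[:2],y),.044,.044,zf,(0,0,255)),('mouth',(.615,.190,.143),.0296,.0296,.044,(0,255,0)),('block',(.6125,.1895,.143),.065,.070,.044,(255,0,0))]:
    r,g=fit(w,o,x0,lx,ly,z); print(n,r,g, 'tool xy',R.from_euler('xyz',o['ee_rot']).inv().apply(np.r_[r[:2],z]-p).round(4)); dr(r,lx,ly,z,c)
cv2.imwrite('pics/w2.png',img)
```

```text
6.05 [0.56520723 0.18192035 0.36252592] [-3.14129069 -0.00381118 -2.9997867 ] [ 0.98762282  0.31114723 -1.87383705] 0.014091762496930879 29.999505579471588
flange [0.56267 0.18405 0.25404] [ -0.5 -17.3  -7.5  -5.9] tool xy [0.0013 0.0025 0.236 ]
mouth [0.60009 0.18386 0.31327] [ 0.4 17.1 24.   7.1] tool xy [-0.036  -0.0029  0.3184]
block [ 0.62928  0.1882  -0.1811 ] [ 6.4 10.8  4.6 16.6] tool xy [-0.0655 -0.0027  0.3183]
```

View pics/w2.png

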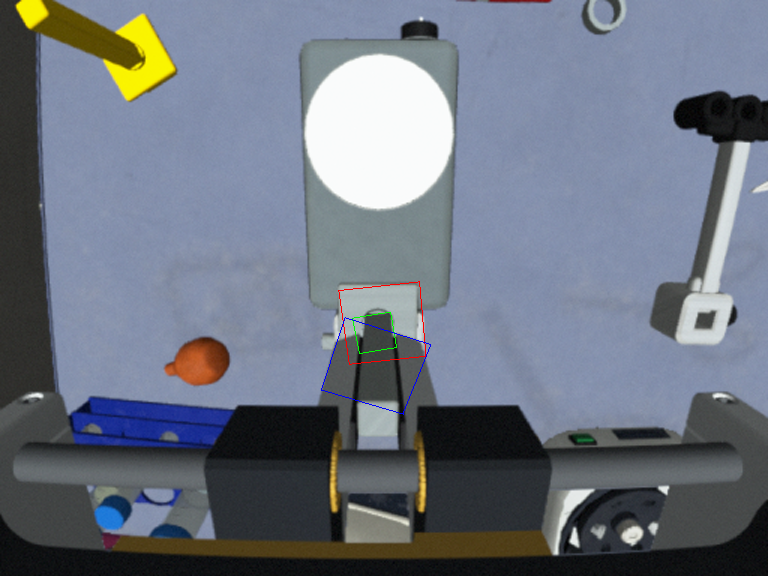

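step_arm:
  commands:
    - [[-25,30,0,0,0,0,0],[-25,30,0,0,0,0,0],[0,0,0,0,0,0,0],[0,0,0,0,0,0,0],[0,0,0,0,0,0,0]]

```text
time: 6.72
tool_pos: [0.606, 0.2484, 0.3639]
ee_rot: [-3.142, -0.002, -3.0]
wrist_force: [-0.1, -0.5, -3.2]
width: 0.0139
finger_force: 30.0
```

```bash
cat > m2.py <<'E'
from h import *
import sys
w,o=shot('wrist'); print(o['time'],o['tool_pos'],o['ee_rot'],o['wrist_force'])
p=o['tool_pos']; y=o['ee_rot'][2]+np.pi
img=cv2.resize(w['color'][:,:,::-1],None,fx=1.5,fy=1.5,interpolation=cv2.INTER_CUBIC)
zf=.03+p[2]-.266
def dr(r,lx,ly,z,c):
    M=np.array([[np.cos(r[2]),-np.sin(r[2])],[np.sin(r[2]),np.cos(r[2])]])
    q=proj(w,np.c_[np.array([[1,1],[1,-1],[-1,-1],[-1,1]])*[lx/2,ly/2]@M.T+r[:2],[z]*4],o)
    cv2.polylines(img,[np.int32((q+.5)*1.5*8)],True,c,1,shift=3)
for n,x0,lx,ly,z,c in [('flange',(*p[:2],y),.044,.044,zf,(0,0,255)),('mouth',(.615,.190,.143),.0296,.0296,.044,(0,255,0)),('block',(.6125,.1895,.143),.065,.070,.044,(255,0,0))]:
    r,g=fit(w,o,x0,lx,ly,z); print(n,r,g, 'tool xy',R.from_euler('xyz',o['ee_rot']).inv().apply(np.r_[r[:2],z]-p).round(4)); dr(r,lx,ly,z,c)
r,g=fit(w,o,(.457,.167,0),.1,.1,.047,False,circle=True); print('plate',r,g)
cv2.imwrite(sys.argv[1],img)
E
python3 m2.py pics/w3.png
```

```text
6.725 [0.60598695 0.24836913 0.36388869] [-3.14154338e+00 -1.79535214e-03 -2.99968987e+00] [-0.0643571  -0.47332881 -3.22763583]
flange [0.60479 0.2462  0.11365] [ -0.4 -21.2  -9.4  11.8] tool xy [ 0.0011 -0.002   0.236 ]
mouth [0.61522 0.18975 0.14275] [38.5  6.9  7.1 44.2] tool xy [-0.0014 -0.0593  0.3199]
block [0.61554 0.18967 0.14942] [-15.6 -37.4 -16.1 -17.8] tool xy [-0.0017 -0.0594  0.3199]
plate [0.45704 0.16701 0.     ] [-31.]
```

View pics/w3.png

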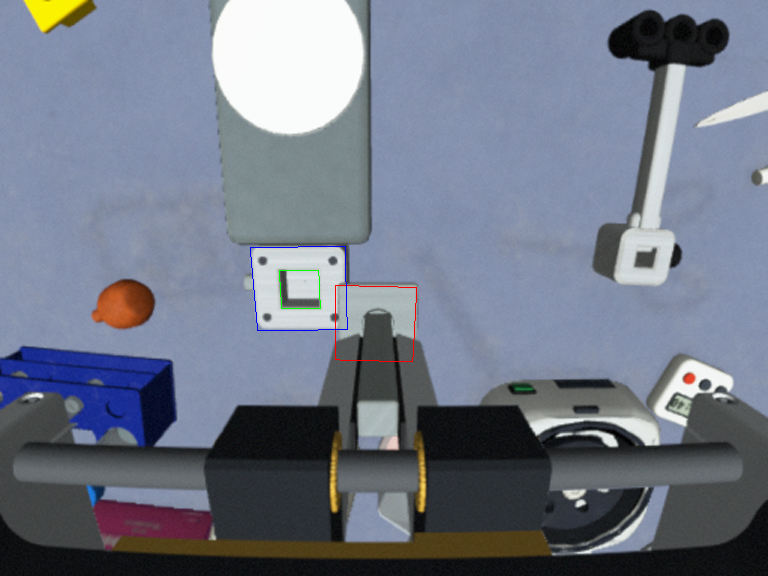

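Run:
```python
from h import *
w,o=shot('wrist'); p=o['tool_pos']; Rt=R.from_euler('xyz',o['ee_rot'])
im=cv2.GaussianBlur(w['color'].astype(float).mean(2),(0,0),.7); zt=.236
def samp(X,Y):
    P=Rt.apply(np.c_[X.ravel(),Y.ravel(),np.full(X.size,zt)])+p
    return map_coordinates(im,proj(w,P,o).T[::-1],order=1).reshape(X.shape)
v=np.arange(-.032,.0321,.0005)
for a,b in [(.008,.013),(.013,.018)]:
    g=np.gradient(samp(*np.meshgrid(np.linspace(a,b,20),v,indexing='ij')).mean(0))
    k=np.argsort(-abs(g))[:10]; print('y edges',a,sorted([(round(v[i]*1e3,1),round(g[i],1)) for i in k]))
v=np.arange(.010,.034,.0005)
for a,b in [(-.018,-.01),(.01,.018)]:
    q=samp(*np.meshgrid(v,np.linspace(a,b,20),indexing='ij')).mean(1)
    g=np.gradient(q)
    k=np.argsort(-abs(g))[:10]; print('x edges',a,sorted([(round(v[i]*1e3,1),round(g[i],1)) for i in k]))
```

```text
y edges 0.008 [(np.float64(-32.0), np.float64(11.8)), (np.float64(-31.5), np.float64(10.7)), (np.float64(-31.0), np.float64(7.1)), (np.float64(-23.0), np.float64(-9.7)), (np.float64(-22.5), np.float64(-12.9)), (np.float64(-22.0), np.float64(-7.5)), (np.float64(20.0), np.float64(-7.1)), (np.float64(20.5), np.float64(-10.6)), (np.float64(21.0), np.float64(-11.2)), (np.float64(21.5), np.float64(-6.2))]
y edges 0.013 [(np.float64(-32.0), np.float64(15.2)), (np.float64(-31.5), np.float64(14.0)), (np.float64(-31.0), np.float64(8.8)), (np.float64(-23.5), np.float64(-5.2)), (np.float64(-23.0), np.float64(-10.6)), (np.float64(-22.5), np.float64(-15.0)), (np.float64(-22.0), np.float64(-10.0)), (np.float64(20.0), np.float64(-7.5)), (np.float64(20.5), np.float64(-10.3)), (np.float64(21.0), np.float64(-10.4))]
x edges -0.018 [(np.float64(21.5), np.float64(-2.5)), (np.float64(22.0), np.float64(-4.6)), (np.float64(22.5), np.float64(-7.8)), (np.float64(23.0), np.float64(-12.3)), (np.float64(23.5), np.float64(-16.0)), (np.float64(24.0), np.float64(-12.3)), (np.float64(24.5), np.float64(-5.2)), (np.float64(25.5), np.float64(4.9)), (np.float64(26.0), np.float64(4.2)), (np.float64(26.5), np.float64(2.6))]
x edges 0.01 [(np.float64(21.5), np.float64(-2.2)), (np.float64(22.0), np.float64(-3.9)), (np.float64(22.5), np.float64(-7.0)), (np.float64(23.0), np.float64(-11.0)), (np.float64(23.5), np.float64(-14.2)), (np.float64(24.0), np.float64(-9.8)), (np.float64(25.0), np.float64(3.8)), (np.float64(25.5), np.float64(7.1)), (np.float64(26.0), np.float64(5.6)), (np.float64(26.5), np.float64(3.4))]
```

step_arm:
  commands:
    - [[-3,-29.2,0,0,0,0,0],[0,-29.2,0,0,0,0,0],[0,0,20,0,0,0,0],[0,0,26,0,0,0,0],[0,0,0,0,0,0,0],[0,0,0,0,0,0,0],[0,0,0,0,0,0,0]]

```text
time: 7.7
tool_pos: [0.6177, 0.1922, 0.3195]
ee_rot: [3.141, 0.001, -2.998]
wrist_force: [-0.3, -0.2, -1.7]
width: 0.014
finger_force: 30.0
```

Run:
```python
from h import *
o=robot.get_obs(); p0=np.array([0.60598695,0.24836913,0.36388869]); r0=R.from_euler('xyz',[-3.14154338,-1.79535214e-03,-2.99968987])
e=p0+r0.apply([-.003,-.0584,.046]); r=R.from_euler('xyz',o['ee_rot'])
print(o['time'],o['tool_pos'],o['ee_rot'],o['wrist_force'],'rem mm',r.inv().apply(e-o['tool_pos'])*1e3)
s=eyes.snapshot('scene'); w=eyes.snapshot('wrist')
a=np.zeros((560,800,3),np.uint8)
a[:,:400]=cv2.resize(s['color'][100:240,180:280,::-1],(400,560),interpolation=cv2.INTER_CUBIC)
a[:,400:]=cv2.resize(w['color'][130:270,200:300,::-1],(400,560),interpolation=cv2.INTER_CUBIC)
cv2.imwrite('pics/c4.png',a)
```

```text
7.7 [0.61769812 0.19218738 0.31947158] [ 3.14115482e+00  1.24440796e-03 -2.99826551e+00] [-0.25012319 -0.17079575 -1.74912912] rem mm [ 0.73400193 -1.12859224  1.58391563]
```

View pics/c4.png

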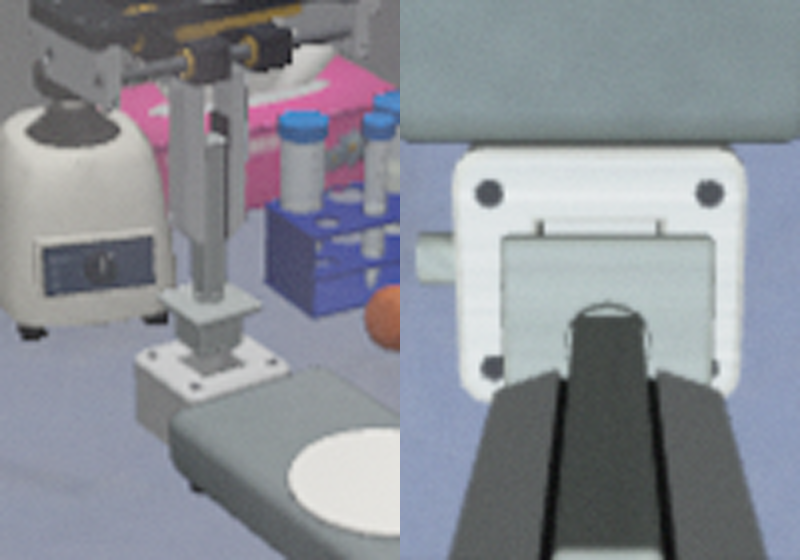

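```bash
cat > m3.py <<'E'
from h import *
w,o=shot('wrist'); p=o['tool_pos']; Rt=R.from_euler('xyz',o['ee_rot']); print(o['time'],p,o['ee_rot'],np.abs(o['qvel']).max())
im=cv2.GaussianBlur(w['color'].astype(float).mean(2),(0,0),.7)
def prof(name,zw,along,rng,band,k=4):
    v=np.arange(*rng,.00025); b=np.linspace(*band,20); zt=p[2]-zw
    V,B=np.meshgrid(v,b,indexing='ij'); X,Y=(V,B) if along=='x' else (B,V)
    P=Rt.apply(np.c_[X.ravel(),Y.ravel(),np.full(X.size,zt)])+p
    q=map_coordinates(im,proj(w,P,o).T[::-1],order=1).reshape(X.shape).mean(1); g=np.gradient(q)
    i=[j for j in range(1,len(g)-1) if abs(g[j])>=abs(g[j-1]) and abs(g[j])>abs(g[j+1]) and abs(g[j])>1.2]
    print(name,[(round(float(v[j])*1e3,1),round(float(g[j]),1)) for j in i])
zf=.03+p[2]-.266
prof('flange y',zf,'y',(-.028,.028),(.008,.018))
prof('flange x',zf,'x',(.012,.032),(.01,.018)); prof('flange x',zf,'x',(.012,.032),(-.018,-.01))
prof('block y',.044,'y',(-.045,.04),(.022,.027))
prof('hole y',.044,'y',(-.022,.02),(.0145,.0165))
prof('hole/block x',.044,'x',(.008,.045),(-.010,.006))
E
python3 m3.py
```

```text
7.8 [0.61761657 0.1922381  0.31900687] [ 3.14117220e+00  4.92727547e-04 -2.99817909e+00] 0.006294407616802321
flange y [(-22.5, -8.4), (-20.7, 2.3), (20.3, -2.8), (22.0, 9.0)]
flange x [(23.8, -5.0), (25.3, 8.5), (26.3, 3.4), (27.8, 1.5)]
flange x [(23.8, -6.0), (25.3, 8.0), (26.3, 3.8), (27.8, 2.7)]
block y [(-37.2, 7.0), (-31.5, -13.7), (-25.2, 11.8), (-23.7, 3.9), (20.5, -13.7), (25.3, 5.0), (26.3, 11.7), (27.3, 12.9), (30.0, -1.8), (33.0, -5.0)]
hole y [(-17.2, -8.6), (-15.5, 11.0), (10.3, -3.9), (11.3, -7.3), (13.0, 6.1)]
hole/block x [(13.5, -4.0), (15.5, 7.9), (16.5, 2.4), (19.5, 1.3), (35.8, -12.3), (36.8, -5.6), (37.8, 3.1), (38.5, 3.1), (39.5, 1.4)]
```

Run:
```python
from h import *
w=eyes.snapshot('wrist'); 
o=dict(tool_pos=np.array([.53484413,-.00575916,.40451556]),ee_rot=[3.14073487,-6.68781308e-04,3.14125921])
im=np.load('w1.npz')['c'].astype(float).mean(2)
c=np.array([.6152,.18985]); a=.1428; M=np.array([[np.cos(a),-np.sin(a)],[np.sin(a),np.cos(a)]])
def prof(n,along,rng,band):
    v=np.arange(rng[0],rng[1],.001); b=np.linspace(*band,20)
    V,B=np.meshgrid(v,b,indexing='ij'); X,Y=(V,B) if along=='x' else (B,V)
    P=np.c_[np.c_[X.ravel(),Y.ravel()]@M.T+c,np.full(X.size,.044)]
    q=map_coordinates(im,proj(w,P,o).T[::-1],order=1).reshape(X.shape).mean(1)
    print(n,*[f'{1e3*x:.0f}:{y:.0f}' for x,y in zip(v,q)])
prof('x mid','x',(-.042,.038),(-.008,.008))
prof('x side','x',(-.042,.038),(.019,.024))
prof('y mid','y',(-.042,.042),(-.008,.008))
prof('y side','y',(-.042,.042),(-.024,-.019))
```

```text
x mid -42:144 -41:143 -40:140 -39:137 -38:132 -37:123 -36:111 -35:102 -34:113 -33:148 -32:182 -31:203 -30:215 -29:220 -28:221 -27:220 -26:221 -25:221 -24:223 -23:225 -22:228 -21:229 -20:228 -19:226 -18:224 -17:222 -16:211 -15:196 -14:181 -13:174 -12:172 -11:172 -10:172 -9:173 -8:174 -7:173 -6:172 -5:171 -4:171 -3:172 -2:172 -1:171 0:164 1:139 2:105 3:87 4:82 5:82 6:84 7:85 8:85 9:85 10:85 11:86 12:90 13:103 14:131 15:167 16:198 17:215 18:223 19:227 20:227 21:226 22:225 23:225 24:225 25:226 26:225 27:225 28:224 29:223 30:219 31:208 32:190 33:173 34:163 35:160 36:159 37:160
x side -42:143 -41:142 -40:139 -39:136 -38:132 -37:122 -36:111 -35:100 -34:116 -33:148 -32:185 -31:205 -30:216 -29:220 -28:220 -27:220 -26:220 -25:218 -24:215 -23:212 -22:212 -21:215 -20:218 -19:221 -18:222 -17:223 -16:224 -15:224 -14:225 -13:226 -12:226 -11:225 -10:224 -9:224 -8:224 -7:225 -6:225 -5:225 -4:225 -3:223 -2:223 -1:222 0:222 1:222 2:222 3:223 4:224 5:224 6:224 7:225 8:225 9:225 10:225 11:226 12:226 13:226 14:225 15:224 16:224 17:225 18:227 19:228 20:223 21:217 22:211 23:209 24:212 25:217 26:221 27:223 2
[... 580 characters left out ...]
29:224 30:224 31:224 32:222 33:217 34:202 35:182 36:165 37:161 38:160 39:160 40:160 41:160
y side -42:72 -41:72 -40:72 -39:72 -38:74 -37:82 -36:120 -35:162 -34:199 -33:213 -32:222 -31:226 -30:226 -29:200 -28:163 -27:124 -26:104 -25:101 -24:109 -23:127 -22:176 -21:207 -20:224 -19:227 -18:227 -17:227 -16:227 -15:227 -14:228 -13:228 -12:228 -11:227 -10:227 -9:227 -8:227 -7:227 -6:227 -5:227 -4:227 -3:227 -2:227 -1:227 0:227 1:227 2:227 3:226 4:227 5:227 6:227 7:226 8:227 9:227 10:227 11:226 12:226 13:226 14:227 15:227 16:226 17:226 18:226 19:226 20:227 21:226 22:221 23:206 24:168 25:129 26:104 27:95 28:99 29:119 30:152 31:205 32:219 33:218 34:207 35:181 36:166 37:159 38:158 39:158 40:159 41:159
```

step_arm:
  commands:
    - [[0.8,-1.9,0,0,0,0,0],[0,0,0,0,0,0,0],[0,0,5,0,0,0,0],[0,0,4,0,0,0,0],[0,0,3,0,0,0,0],[0,0,3,0,0,0,0],[0,0,0,0,0,0,0]]

```text
time: 8.78
tool_pos: [0.617, 0.1901, 0.3018]
ee_rot: [3.141, -0.002, -2.998]
wrist_force: [2.1, 0.5, -2.8]
width: 0.0143
finger_force: 30.0
```

step_arm:
  commands:
    - [[0,0,4,0,0,0,0],[0,0,4,0,0,0,0],[0,0,4,0,0,0,0],[0,0,2,0,0,0,0],[0,0,0,0,0,0,0]]

```text
time: 9.4
tool_pos: [0.617, 0.1901, 0.2882]
ee_rot: [3.141, -0.002, -2.998]
wrist_force: [2.6, 0.1, -4.5]
width: 0.0145
finger_force: 30.0
```

step_arm:
  commands:
    - [[0,0,2,0,0,0,0],[0,0,2,0,0,0,0],[0,0,1,0,0,0,0],[0,0,0,0,0,0,0]]

```text
time: 9.9
tool_pos: [0.6167, 0.1901, 0.2861]
ee_rot: [3.141, -0.0, -2.998]
wrist_force: [-1.2, -1.2, 6.7]
width: 0.0137
finger_force: 30.0
```

step_arm:
  commands:
    - [[0,0,0,0,0,0,50],[0,0,0,0,0,0,50],[0,0,0,0,0,0,50],[0,0,-40,0,0,0,50],[0,0,-55,0,0,0,50],[0,0,-30,0,0,0,50],[0,0,0,0,0,0,50]]

```text
time: 10.78
tool_pos: [0.6173, 0.1901, 0.412]
ee_rot: [3.141, 0.005, -2.998]
wrist_force: [-0.5, -0.4, -0.1]
width: 0.0501
finger_force: 0.0
```

Run:
```python
from h import *
w,o=shot('wrist'); print(o['time'],o['tool_pos'],o['ee_rot'])
for n,x0,l,z in [('flange',(.6151,.1898,.1428),.044,.05),('top',(.6151,.1898,.1428),.014,.145),('flange@bench+?',(.6151,.1898,.1428),.044,.055)]: print(n,*fit(w,o,x0,l,l,z))
print('plate',*fit(w,o,(.457,.167,0),.1,.1,.047,False,circle=True))
for q,z in [('boss_hole',0),('balance_point',.027),('middle_sleeve',0)]:
    print(q,[(np.round(d['xy'],1).tolist(),round(d['confidence'],2),at_z(w,d['xy'],z,o)[0,:2].round(4).tolist()) for d in models.tip_of(w,q)[:2]])
s=eyes.snapshot('scene')
a=np.zeros((576,800,3),np.uint8)
a[:,:550]=cv2.resize(w['color'][:,:,::-1],(768,576))[:,218:]
a[:,550:]=cv2.resize(s['color'][100:240,190:250,::-1],(250,576),interpolation=cv2.INTER_CUBIC)
cv2.imwrite('pics/c5.png',a)
```

```text
10.775 [0.61725972 0.19014081 0.41203692] [ 3.14085151  0.00480855 -2.99838999]
flange [0.61311 0.18914 0.13586] [17.8 13.1  7.6  8.4]
top [0.61388 0.19104 0.28269] [ -7.8 -39.5  10.9  -2. ]
flange@bench+? [0.6121  0.18892 0.13823] [17.5 13.3  7.7  8.7]
plate [0.45698 0.16694 0.     ] [-29.3]
boss_hole [([432.5, 156.2], 0.63, [0.5535, 0.4491])]
balance_point [([451.3, 128.6], 0.75, [0.5125, 0.4454])]
middle_sleeve [([450.7, 40.2], 0.75, [0.3978, 0.4287])]
```

View pics/c5.png

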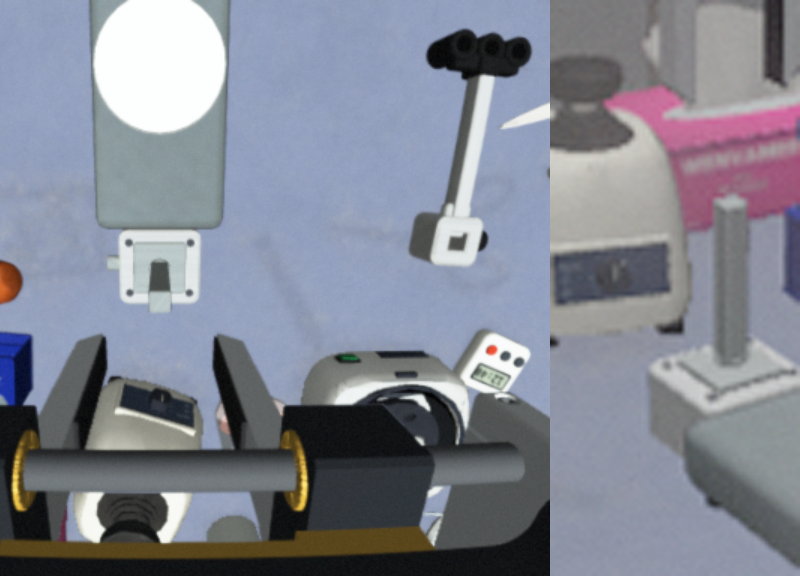

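```bash
python3 -c "
from h import *
plan([.508,.444,.405],3.14159+.135,94)"
```

```text
6 [[11.9,44.5,0.1,-0.0,-0.001,0.001,94],[12.0,44.4,0.2,-0.0,-0.001,0.001,94],[12.0,44.5,0.1,-0.0,-0.001,0.002,94],[12.2,44.4,0.1,-0.0,-0.001,0.001,94],[12.1,44.5,0.1,-0.0,-0.002,0.002,94],[12.3,44.3,0.1,-0.0,-0.001,0.001,94]]
end [0.508 0.444 0.405] [-3.1415 -0.     -3.0063]
```

step_arm:
  commands:
    - [[12,44.5,0,0,0,0.001,60],[12,44.5,0,0,0,0.001,60],[12,44.5,0,0,0,0.002,60],[12,44.5,0,0,0,0.001,60],[12,44.5,0,0,0,0.002,60],[12.3,44.3,0,0,0,0.001,60],[0,0,0,0,0,0,60],[0,0,0,0,0,0,60]]

```text
time: 12.02
tool_pos: [0.5084, 0.444, 0.4071]
ee_rot: [-3.14, -0.004, -3.006]
wrist_force: [-0.6, -0.7, -0.1]
width: 0.0603
finger_force: 0.0
```

Run:
```python
from h import *
w,o=shot('wrist'); p=o['tool_pos'];print(o['time'],p,o['ee_rot'])
P={}
for q,z in [('boss_hole',0),('balance_point',.027),('middle_sleeve',0)]:
    L=[(np.round(d['xy'],1).tolist(),round(d['confidence'],2),at_z(w,d['xy'],z,o)[0,:2].round(4).tolist()) for d in models.tip_of(w,q)[:2]]; print(q,L)
    if L:P[q]=np.array(L[0][2])
b=P.get('boss_hole',np.array([.5535,.4491]))
for n,l,z in [('boss',.044,.04),('hole',.016,.04)]: print(n,*fit(w,o,(*b,.13),l,l,z))
# beam edges: profiles across at several stations along x of arm, top z=.036
im=cv2.GaussianBlur(w['color'].astype(float).mean(2),(0,0),.7)
u=np.array([np.cos(.13),np.sin(.13)]); n=np.array([-u[1],u[0]]); v=np.arange(-.02,.0201,.0005)
for d in [.035,.05,.065,.08]:
    g=np.gradient(map_coordinates(im,proj(w,np.c_[b-u*d+v[:,None]*n,np.full(len(v),.036)],o).T[::-1],order=1))
    k=np.argsort(-abs(g))[:5]; print('beam',d,[(round(v[i]*1e3,1),round(g[i])) for i in k])
cv2.imwrite('pics/w6.png',cv2.resize(w['color'][:,:,::-1],(800,600),interpolation=cv2.INTER_CUBIC))
```

```text
12.025 [0.50839229 0.44399484 0.40711063] [-3.13989344 -0.0039423  -3.00628781]
boss_hole [([249.0, 209.4], 0.61, [0.5587, 0.4463])]
balance_point [([253.7, 180.3], 0.94, [0.5081, 0.4461])]
middle_sleeve [([255.0, 95.0], 0.89, [0.3982, 0.4329])]
boss [0.55478 0.44933 0.0838 ] [-12.5 -15.3 -29.9 -16.4]
hole [0.55544 0.44846 0.13607] [29.  29.3 31.8 32.1]
beam 0.035 [(np.float64(-7.0), 14), (np.float64(-7.5), 12), (np.float64(14.0), -11), (np.float64(-6.5), 11), (np.float64(14.5), -10)]
beam 0.05 [(np.float64(-2.0), 11), (np.float64(-1.5), 11), (np.float64(11.0), -9), (np.float64(10.5), -9), (np.float64(10.0), -9)]
beam 0.065 [(np.float64(11.0), -16), (np.float64(-2.0), 15), (np.float64(-1.5), 15), (np.float64(11.5), -13), (np.float64(10.5), -12)]
beam 0.08 [(np.float64(-2.0), 11), (np.float64(-1.5), 11), (np.float64(11.0), -9), (np.float64(11.5), -9), (np.float64(-1.0), 9)]
```

View pics/w6.png

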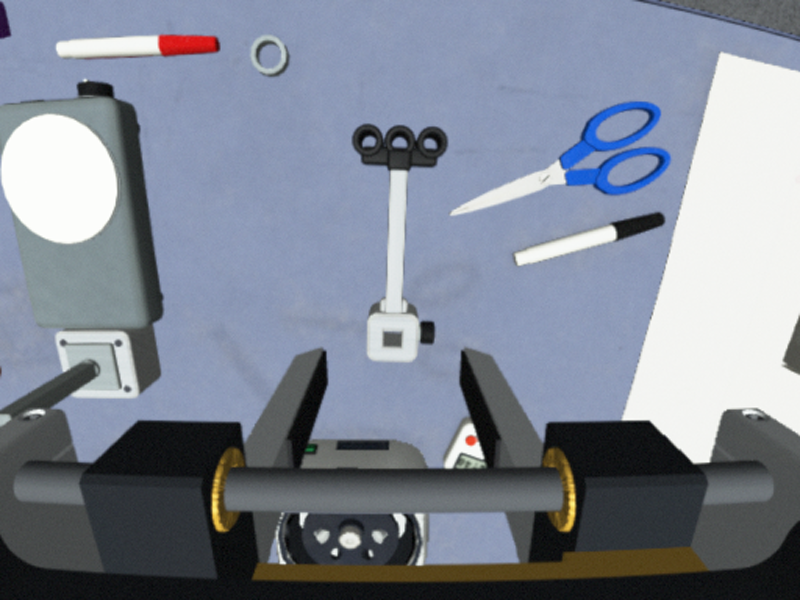

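```bash
python3 -c "
from h import *
plan([.5095,.4440,.257],3.14159+.10,40,n=3)
plan([.5095,.4440,.207],3.14159+.10,40,n=2,p0=[.5095,.4440,.257],rpy0=[3.14159,0,3.14159+.10])"
```

```text
3 [[-0.3,0.3,50.5,-0.0,-0.001,0.011,40],[-0.3,0.3,50.5,-0.0,-0.001,0.011,40],[-0.2,0.4,50.6,-0.0,-0.0,0.011,40]]
end [0.5095 0.444  0.257 ] [-3.1414e+00 -2.0000e-04 -3.0414e+00]
2 [[0.0,-0.0,25.0,0.0,0.0,-0.0,40],[-0.0,-0.0,25.0,0.0,0.0,-0.0,40]]
end [0.5095 0.444  0.207 ] [ 3.1416  0.     -3.0416]
```

step_arm:
  commands:
    - [[-0.3,0.3,50.5,0,0,0.011,40],[-0.3,0.3,50.5,0,0,0.011,40],[-0.2,0.4,50.6,0,0,0.011,40],[0,0,25,0,0,0,40],[0,0,0,0,0,0,40],[0,0,0,0,0,0,40],[0,0,0,0,0,0,40]]

```text
time: 13.1
tool_pos: [0.5093, 0.4455, 0.2349]
ee_rot: [3.139, 0.002, -3.04]
wrist_force: [0.6, 0.5, -0.1]
width: 0.0403
finger_force: 0.0
```

Run:
```python
from h import *
w,o=shot('wrist'); p=o['tool_pos']; Rt=R.from_euler('xyz',o['ee_rot']); print(o['time'],p,o['ee_rot'],o['width'])
r,g=fit(w,o,(.5554,.4485,.1),.016,.016,.04); print('hole',r,g,Rt.inv().apply(np.r_[r[:2],.04]-p).round(4))
im=cv2.GaussianBlur(w['color'].astype(float).mean(2),(0,0),.7); v=np.arange(-.016,.0161,.0005)
for x in [.015,.03,.045,.06]:
    P=Rt.apply(np.c_[np.full(len(v),x),v,np.full(len(v),p[2]-.036)])+p
    g=np.gradient(map_coordinates(im,proj(w,P,o).T[::-1],order=1)); k=np.argsort(-abs(g))[:6]; print('beam',x,[(round(float(v[i])*1e3,1),round(float(g[i]))) for i in k])
plan([.5095,.4440,.207],3.14159+.10,40,n=2)
```

```text
13.1 [0.50931654 0.44549057 0.23489797] [ 3.13908939e+00  1.99510227e-03 -3.03976627e+00] 0.04029686029626226
hole [0.55318 0.44849 0.10097] [-14.8  53.4  57.4  55.6] [-0.0436 -0.002   0.195 ]
beam 0.015 [(4.5, -22), (-8.5, 19), (-8.0, 18), (4.0, -17), (5.0, -14), (-7.5, 12)]
beam 0.03 [(-8.0, 21), (-8.5, 21), (4.5, -18), (4.0, -18), (-7.5, 12), (3.5, -11)]
beam 0.045 [(-8.0, 22), (4.5, -19), (-8.5, 17), (5.0, -15), (4.0, -15), (-7.5, 14)]
beam 0.06 [(4.5, -20), (-8.0, 19), (-7.5, 16), (5.0, -16), (4.0, -13), (-8.5, 13)]
2 [[-0.1,-0.8,13.8,0.001,0.001,0.001,40],[-0.0,-0.8,13.8,0.001,0.001,0.001,40]]
end [0.5095 0.444  0.207 ] [ 3.1413e+00 -4.0000e-04 -3.0416e+00]
```

step_arm:
  commands:
    - [[1,-0.9,14,0,0,0,40],[1,-0.9,13.5,0,0,0,40],[0,0,0,0,0,0,40],[0,0,0,0,0,0,0],[0,0,0,0,0,0,0],[0,0,0,0,0,0,0],[0,0,0,0,0,0,0],[0,0,0,0,0,0,0]]

```text
time: 14.15
tool_pos: [0.5069, 0.4435, 0.2052]
ee_rot: [3.141, -0.001, -3.039]
wrist_force: [-0.0, 0.6, 0.3]
width: 0.014
finger_force: 30.0
```

step_arm:
  commands:
    - [[0,0,-25,0,0,0,0],[0,0,-50,0,0,0,0],[0,0,-50,0,0,0,0],[0,0,-40,0,0,0,0],[0,0,-10,0,0,0,0],[0,0,0,0,0,0,0],[0,0,0,0,0,0,0],[0,0,0,0,0,0,0]]

```text
time: 15.15
tool_pos: [0.507, 0.4432, 0.3766]
ee_rot: [-3.139, -0.006, -3.039]
wrist_force: [0.6, -0.6, -4.0]
width: 0.0135
finger_force: 30.0
```

Run:
```python
from h import *
w,o=shot('wrist'); p=o['tool_pos']; Rt=R.from_euler('xyz',o['ee_rot']); print(o['time'],p,o['ee_rot'],o['width'],o['wrist_force'],o['wrist_torque'])
for q,z in [('boss_hole',0),('middle_sleeve',0),('balance_point',.027)]:
    zz=p[2]-.205+z
    print(q,[(np.round(d['xy'],1).tolist(),round(d['confidence'],2),Rt.inv().apply(at_z(w,d['xy'],zz,o)[0]-p).round(4).tolist()) for d in models.tip_of(w,q)[:2]])
c=Rt.apply([-.0436,0,.165])+p
r,g=fit(w,o,(c[0],c[1],.1),.016,.016,p[2]-.165); print('hole',r,g,Rt.inv().apply(np.r_[r[:2],p[2]-.165]-p).round(4))
yaw=.1428; T=np.array([.6152,.1897])-.0436*np.array([np.cos(yaw),np.sin(yaw)])
plan([*T,.377],3.14159+yaw,0)
cv2.imwrite('pics/w7.png',cv2.resize(w['color'][:,:,::-1],(800,600),interpolation=cv2.INTER_CUBIC))
```

```text
15.15 [0.50698511 0.44319778 0.37662299] [-3.13920275 -0.00614969 -3.03939858] 0.013469586875227965 [ 0.62774225 -0.58440604 -4.01661413] [ 0.06194958 -0.03684378 -0.01421722]
boss_hole []
middle_sleeve [([248.9, 65.1], 0.79, [0.1123, -0.0019, 0.2057])]
balance_point [([253.2, 251.9], 0.62, [-0.0022, 0.0008, 0.178])]
hole [0.5528  0.44713 0.10406] [52.1 -7.4 18.4 17.5] [-0.047  -0.0004  0.1647]
5 [[-7.6,-53.0,0.4,-0.0,-0.001,-0.008,0],[-7.2,-53.1,0.4,-0.0,-0.0,-0.008,0],[-6.8,-53.1,0.3,-0.0,-0.001,-0.008,0],[-6.4,-53.2,0.4,-0.0,-0.0,-0.008,0],[-5.9,-53.2,0.4,-0.0,-0.001,-0.009,0]]
end [0.5721 0.1835 0.377 ] [-3.1412  0.     -2.9983]
```

View pics/w7.png

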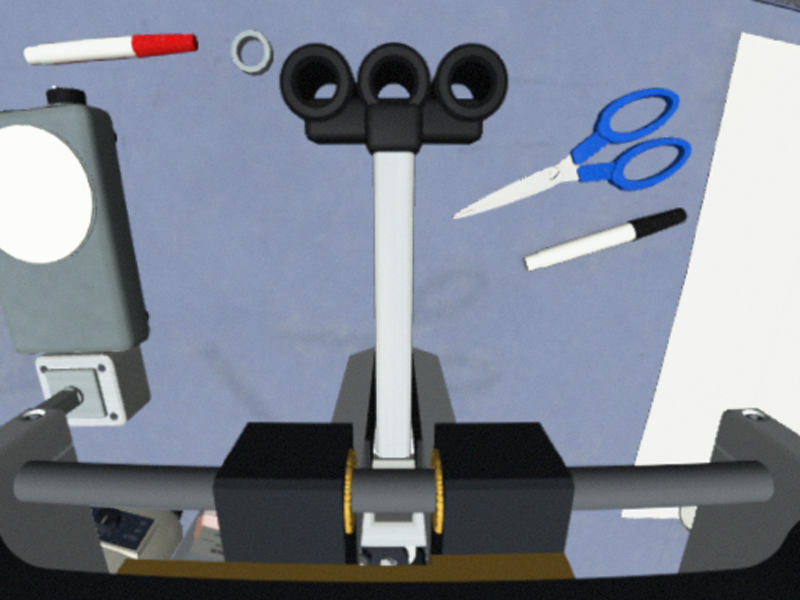

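```bash
python3 -c "
from h import *
plan([.5685,.1830,.374],3.14159+.1428,0,n=8)"
```

```text
8 [[-4.3,-33.2,0.6,-0.0,-0.0,-0.005,0],[-4.2,-33.1,0.6,-0.0,-0.0,-0.005,0],[-4.0,-33.2,0.6,-0.0,-0.0,-0.005,0],[-3.8,-33.2,0.6,-0.0,-0.001,-0.005,0],[-3.6,-33.3,0.7,-0.0,-0.0,-0.005,0],[-3.5,-33.2,0.6,-0.0,-0.001,-0.005,0],[-3.4,-33.3,0.6,-0.0,-0.0,-0.005,0],[-3.1,-33.3,0.6,-0.0,-0.001,-0.006,0]]
end [0.5685 0.183  0.374 ] [-3.1412  0.     -2.9983]
```

step_arm:
  commands:
    - [[-2.3,-17,0.3,0,0,-0.005,0],[-4.1,-33,0.6,0,0,-0.005,0],[-4,-33,0.6,0,0,-0.005,0],[-3.8,-33,0.6,0,-0.001,-0.005,0],[-3.7,-33,0.6,0,0,-0.005,0],[-3.6,-33,0.6,0,-0.001,-0.005,0],[-3.5,-33,0.6,0,0,-0.005,0],[-3.2,-33,0.6,0,-0.001,-0.006,0],[-1.7,-17.5,0.3,0,0,0,0],[0,0,0,0,0,0,0],[0,0,0,0,0,0,0],[0,0,0,0,0,0,0],[0,0,0,0,0,0,0],[0,0,0,0,0,0,0]]

```text
time: 17.1
tool_pos: [0.569, 0.1839, 0.3747]
ee_rot: [3.141, 0.001, -2.998]
wrist_force: [-0.5, -0.9, -4.3]
width: 0.0139
finger_force: 30.0
```

Run:
```python
from h import *
w,o=shot('wrist'); p=o['tool_pos']; Rt=R.from_euler('xyz',o['ee_rot']); print(o['time'],p,o['ee_rot'],o['wrist_force'],o['finger_force'],np.abs(o['qvel']).max())
print('wrist sleeve',[at_z(w,d['xy'],p[2]-.205,o)[0].round(4) for d in models.tip_of(w,'middle_sleeve')[:1]], 'plate .4570 .1669')
print('hole by kin',(p+Rt.apply([-.0472,0,.205])).round(4),'sleeve by kin',(p+Rt.apply([.1128,0,.205])).round(4))
for n in ('top','scene'):
    s=eyes.snapshot(n)
    for q,z in [('column_top',.145),('boss_hole',p[2]-.205),('middle_sleeve',p[2]-.205)]:
        print(n,q,[(round(d['confidence'],2),np.round(d['xy']).tolist(),at_z(s,d['xy'],z)[0].round(4).tolist()) for d in models.tip_of(s,q)[:2]])
a=np.zeros((480,800,3),np.uint8)
a[:,:480]=cv2.resize(s['color'][90:250,170:330,::-1],(480,480),interpolation=cv2.INTER_CUBIC)
a[:,480:]=cv2.resize(w['color'][100:340,170:330,::-1],(320,480),interpolation=cv2.INTER_CUBIC)
cv2.imwrite('pics/c8.png',a)
```

```text
17.1 [0.5690096  0.18394165 0.37470922] [ 3.14133831e+00  1.03516994e-03 -2.99753736e+00] [-0.49343936 -0.8864901  -4.2614048 ] 29.99850422143936 0.005070712289249695
wrist sleeve [array([0.4599, 0.169 , 0.1697])] plate .4570 .1669
hole by kin [0.6159 0.1908 0.1698] sleeve by kin [0.4576 0.1678 0.1696]
top column_top []
top boss_hole [(0.59, [265.0, 141.0], [0.5828, 0.1832, 0.1697])]
top middle_sleeve [(0.75, [271.0, 199.0], [0.4549, 0.17, 0.1697])]
scene column_top [(0.95, [359.0, 174.0], [0.3953, 0.0221, 0.145]), (0.62, [231.0, 150.0], [0.6092, 0.1988, 0.145])]
scene boss_hole [(0.86, [233.0, 137.0], [0.6181, 0.1898, 0.1697]), (0.54, [276.0, 162.0], [0.4664, 0.1712, 0.1697])]
scene middle_sleeve [(0.76, [278.0, 166.0], [0.4521, 0.1747, 0.1697]), (0.28, [282.0, 183.0], [0.3849, 0.2047, 0.1697])]
```

View pics/c8.png

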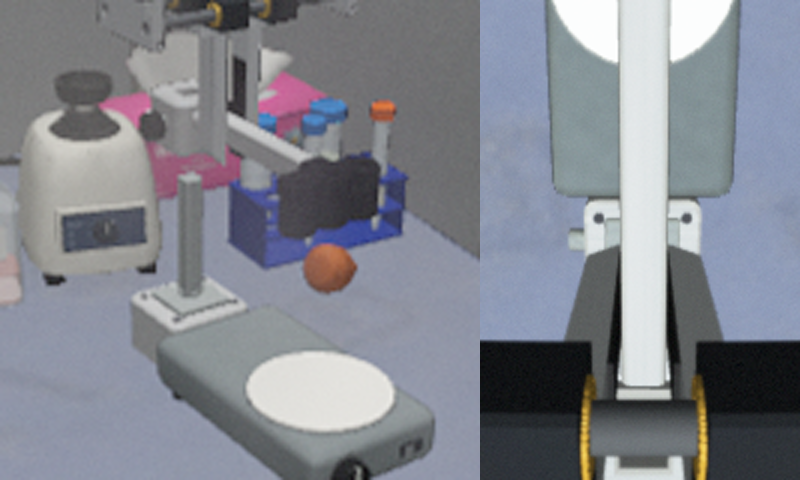

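step_arm:
  commands:
    - [[1.5,-1,3,0,0,0,0],[0,0,0,0,0,0,0],[0,0,0,0,0,0,0],[0,0,0,0,0,0,0],[0,0,0,0,0,0,0],[0,0,0,0,0,0,0],[0,0,0,0,0,0,0],[0,0,0,0,0,0,0]]

```text
time: 18.6
tool_pos: [0.5678, 0.1822, 0.3717]
ee_rot: [3.141, 0.001, -2.998]
wrist_force: [-0.8, -0.1, -4.4]
width: 0.0134
finger_force: 30.0
```

Run:
```python
from h import *
o=robot.get_obs(); p=o['tool_pos']; Rt=R.from_euler('xyz',o['ee_rot'])
print(o['time'],(p+Rt.apply([-.0472,0,.205])).round(4),o['ee_rot'],np.abs(o['qvel']).max(),o['finger_force'])
print(robot.close_job())
```

```text
18.6 [0.6147 0.189  0.1668] [ 3.14138222e+00  1.06544860e-03 -2.99839381e+00] 0.0021126105860298245 29.998604357242584
the job is handed in; nothing more can be done
None
```

I handed the job in at 18.6 s without seeing a verdict: the steel column is plugged home and released, and the electrode arm is held level and still, its hole about 22 mm above the column top and within about 3 mm of the column's axis, the middle sleeve over the plate centre by measured pose.

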